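# Index the seal engraver to the next blank

### The arm

A 6-joint arm with a two-finger parallel gripper is mounted at the origin on the work surface. World frame = base frame: x ahead of the robot, y to its left, z up, the work surface at z = 0. Lengths are in m, angles in rad, forces in N, time in s.
With the tool pointing down it reaches from about 0.275 to 0.775 m from the base axis. Payload 14.6 kg.
Tool frame: the origin (TCP) lies on the centre line of the jaws, within the pads' length; the fingertips stand robot.tips_ahead ahead of it and the grasp point (between the pads) lies 11 mm behind it (robot.tips_ahead is the distance from the TCP to the fingertips, in m); z points along the fingers, y is the line along which they close (so a half turn about z gives the same grasp; the last joint's range is limited). The gripper opens to 85 mm and grips with 20 to 120 N. Pads are 22 mm wide; open, the fingers measure 114 mm over their backs; the gripper's body (76 mm by 85 mm) begins 54 mm behind the grasp point. The pads swing forward as they close: fully open they stand 13 mm farther back than shut.
Start: joints at [-1.464, 0.263, -0.048, 1.259, 0, 1.415], TCP at [0.136, -0.507, 0.239] pointing down, gripper open.
Joint ranges: [-2.65, 2.65], [-0.89, 1.7], [-1.18, 1.37], [-2.13, 2.11], [-1.35, 1.29], [-3.14, 3.14]. Speed limits (rad/s): [1.89, 1.89, 2.57, 2.79, 3.14, 3.14].

### API

Orientations are given as a rotation vector (axis times angle).
In Python, from bench import robot gives the robot as it stands.
- The arm moves only by the tool servo_tool, never from a script. Its argument "series" is a list of rows, each a list of 4 numbers: the shift along the tool's x, y, z in mm, then the turn about the tool's z in degrees. A call has 1 to 5 rows; each row shifts and turns the commanded pose from where the row before left it, along the tool's axes as they then stand; what a row does not reach is not made up. A row lasts 1/10 s, in which the tool goes at most 50 mm and 8.59 degrees, less where a joint would pass 70% of its speed; a pose out of reach is approached as far as the arm can. A call is refused whole if a number of a shift passes 50 or a number of a turn 8.59, either way. A call with a gripper value outside its range is refused whole. "hand" is the closure, from -1 (fully open) to 1 (shut), set as the call begins (left out, the last holds). The fingers move at their own pace and stop on an object; the grip force is fixed at half the most. Time passes only in rows, so rows that do not move let the fingers close. It gives the time, the measured TCP pose, the force, the opening and the grip force at its end, in the units of the state.
- robot.state(): the state, without advancing time (a new reading comes with each control period).
- robot.read_camera(name): name is "side" or "top"; returns a dict with "pixels" (400x640x3 uint8, blue, green, red), "fx", "fy", "cx", "cy" (pixels), "R" (3x3) and "t" (3): a world point X has camera coordinates R X + t. Camera axes: x right, y down, z forward; pixel columns grow to the right and rows downward; lengths in m; the calibration is good to about 2 mm. A picture is of the moment at which its call begins. There is no depth.
- robot.finish_job(): hands the job in; it is judged then, once.
Trained networks look in a picture, given as the dict that the camera call returned (one of the last four; its "shot" number tells which), for a name from the list of things; names that differ only in an ending like _2 or _b are one class to them, and where a whole thing is asked for, a point or a joint stands for the part that bears it (a point fixed in the world has none). Each returns a list of dicts, best first, with "confidence" (0 to 1); they miss things now and then, are a little off and sometimes report something else, mostly with a low value. They report only what shows in the picture. A call takes as long as a camera call.
- robot.look_for(name, picture): "point" ([column, row] in pixels, amid what is visible of it).
The state is a dict: "time": time; "joint_pos": joint angles; "joint_velocities": joint speeds; "effort": joint torques, N m; "tcp_pos": TCP position; "ee_rot": TCP orientation; "wrist_force": force on the tool from outside, world axes, zero at the start; "torque": the same for the moment, N m; "finger_gap": opening from 0.0 (shut) to 1.0 (fully open); "grip_force": force on a finger pad.
Only numpy, scipy, OpenCV 4.12 (cv2) and the standard library are available. Lean on these libraries where they do the work, as an engineer would, in place of code of your own. Each camera call takes 0.05 s, during which the arm holds its last target. There are 200 camera calls.

### The job

The seal under the engraver's spindle is cut: bring the plain uncut blank from the nest beside it under the cutter. Press the indexing plunger on the table's arm down, push the table one hole round and no further, the way that brings this blank to the spindle, and let the plunger spring fully out again so that the table is locked there. Do not touch or lift the seals, and leave everything else on the bench where it is.

Things in the scene. Friction and masses are not known exactly. Their poses are not given: they have to be found in the camera images.
- engraver: Desktop seal engraver, fixed, at any place and yaw. Origin: on the bench under its table's axis; z up, -x its front, +y its left. On its foot a round steel index plate, 330 mm across, top 40 mm above the bench, with five 17 mm holes on a 140 mm radius round the front half, 45 degrees apart, joined by a narrow slot. Above it turns an aluminium table, 200 mm across, top face at 60 mm.
- swivel (a joint): Angle of the table, rad: 0 at the start (plunger in the middle, front hole), positive counter-clockwise seen from above. Holes at -1.571, -0.785, 0, 0.785, 1.571. Locked (0.015 rad play) while the plunger is out in a hole; freed, it turns stiffly and stays put: 1 to 1.5 N sideways at the plunger moves it.
- plunger (a joint): Plunger travel, m: 0 = out (up), collar locked in a hole; grows as it is pressed down, to 0.016 at its stop. Spring 6 N at 0, 10 N at the stop. From 12 mm on it is clear of the hole and the arm can be swung. Let go between holes it stays down at about 11 mm, riding under the plate, and springs out by itself over the next hole; let go up to 4 mm off a hole, its round shoulder pulls the table in.
- plunger_top (a point): Centre of the flat top of the plunger's round black knob (36 mm across, 10 mm thick, the only knob on the table), 94 mm above the bench when out. It moves down with the plunger and round with the table, 140 mm from the axis. Under it the table's index arm: a bar 36 mm wide, 44 to 60 mm above the bench, from the table's rim out to 165 mm from the axis.
- table_axis (a point): Point on the vertical axis of the swivelling table, at the height of its top face (60 mm above the bench). Fixed. The table has five square nests (34 mm wide, walls 12 mm high, 70 mm from the axis): one opposite the plunger, others 45 and 90 degrees either side of that.
- hole_left (a point): Mouth of the index hole 45 degrees to the left of the start hole (engraver's +y side), centre, 40 mm above the bench. Fixed. The knob stands over it when joint swivel is -0.785.
- hole_right (a point): Mouth of the index hole 45 degrees to the right of the start hole (engraver's -y side), centre, 40 mm above the bench. Fixed. The knob stands over it when joint swivel is +0.785.
- cutter_tip (a point): Tip of the cutter, 140 mm above the bench, 70 mm behind the table's axis, over the middle of the nest at the spindle. Fixed. The spindle above it is 52 mm across, up to 297 mm, and hangs on a beam (222 to 262 mm up) from a 56 mm square column, 340 mm tall with its handwheel, at x +175, y +105 mm in the engraver's frame.
- blank: The uncut blank: plain square stone prism, 24 x 24 x 58 mm, flat top, no cap, loose in the nest next to the spindle, on its left or right. Origin: centre of its underside, 60 mm above the bench. If it stands on the engraver's left (+y), the plunger must go to hole_left (clockwise) to bring it to the spindle; if on the right, to hole_right: always the side on which the blank stands.
- finished: The seal just cut, loose in the nest under the spindle at the start: square stone 24 x 24 x 50 mm with a raised frame and strokes on top. Origin: centre of its underside.
- capped: An earlier seal in the nest on the other side of the spindle from the blank: square stone 24 mm wide with a round domed dark wooden cap, 33 mm across, 62 mm tall in all. Origin: centre of its underside.
- glass_cube: Bystander, loose, not to be disturbed: 50 mm clear glass paperweight cube. Origin: centre of its underside.
- paste_jar: Bystander, loose, not to be disturbed: round blue-glazed seal-paste jar with domed lid, 61 mm across, 37 mm high. Origin: centre of its underside.
- graver: Bystander, loose, not to be disturbed: carving knife lying flat, 160 mm long, 11 mm thick. Origin: centre of its underside.
- ink_bottle: Bystander, loose, not to be disturbed: black ink bottle, 54 mm across, 125 mm tall. Origin: centre of its underside.
- brush_pot: Bystander, loose, not to be disturbed: dark wooden pot 80 mm across, 110 mm tall, brushes standing in it up to 240 mm. Origin: centre of its underside.
- brush: Bystander, loose, not to be disturbed: writing brush lying flat, 240 mm long, 13 mm thick. Origin: centre of its underside.

How it is judged:
By the outcome, as a careful person would: the job done as asked, in the order asked, and still so for the second after the job is handed in, with the robot touching nothing.
It also fails if it takes over 32 s, if anything falls off the work surface, if the arm or the gripper's body presses on something with over 40 N, if the wrist force passes 120 N, or if a joint passes its speed limit or range.

## Working session

There is one attempt and no reset: what is moved stays moved. The work goes in short steps, Python scripts to look and compute and a tool call to move; the robot and the scene stay as the last step left them, time stands still between calls to the robot, and variables do not carry over. Pictures are saved under pics/ and viewed, at most 10 in all, crops included, and the job is handed in when it is done.

Besides the shell and the picture viewer there is one more tool, called after "Request:" as name(argument=value, ...), one argument or row to a line, values as JSON. servo_tool: Moves the arm, as the interface text tells. Its arguments: {"type":"object","properties":{"series":{"type":"array"},"hand":{"type":"number"}},"required":["series"]}

```bash
mkdir -p pics; ls; cat > h.py <<'E'
import numpy as np, cv2
from bench import robot
def ray(c,p):
    R=np.array(c["R"]);t=np.array(c["t"])
    d=R.T@np.array([(p[0]-c["cx"])/c["fx"],(p[1]-c["cy"])/c["fy"],1]);return -R.T@t,d
def at_z(c,p,z):
    o,d=ray(c,p);return o+d*(z-o[2])/d[2]
def proj(c,X):
    q=np.array(c["R"])@np.array(X)+np.array(c["t"]);return [c["fx"]*q[0]/q[2]+c["cx"],c["fy"]*q[1]/q[2]+c["cy"]]
E
python3 - <<'E'
from h import *
s=robot.state();print(s["time"],s["tcp_pos"],s["ee_rot"],s["finger_gap"],robot.tips_ahead)
np.set_printoptions(precision=4,suppress=True)
for n in("top","side"):
    c=robot.read_camera(n);cv2.imwrite(f"pics/{n}0.png",c["pixels"])
    print(n,-np.array(c["R"]).T@np.array(c["t"]))
    for o,z in(("plunger_top",.09),("blank",.09),("finished",.085),("capped",.1),("engraver",.04),("brush_pot",.1),("ink_bottle",.1)):
        for r in robot.look_for(o,c)[:2]: print(o,r["point"],round(r["confidence"],2),at_z(c,r["point"],z))
E
```

```text
pics
0.0 [ 0.13584502 -0.50682172  0.23881889] [-3.11361906e+00 -4.09889124e-01 -5.44548265e-05] 1.0004887079593312 0.008
top [ 0.4681 -0.037   1.3654]
plunger_top [281.4, 224.8] 0.56 [0.4545 0.0672 0.09  ]
finished [280.1, 226.7] 0.74 [0.4485 0.0718 0.085 ]
capped [296.7, 167.6] 0.47 [0.6352 0.0162 0.1   ]
engraver [272.4, 175.9] 0.92 [0.6164 0.0996 0.04  ]
brush_pot [438.3, 198.7] 0.85 [ 0.53   -0.4333  0.1   ]
ink_bottle [203.7, 234.8] 0.72 [0.4272 0.3093 0.1   ]
side [ 0.2756 -0.9856  0.7356]
plunger_top [254.2, 149.6] 0.21 [0.4158 0.2663 0.09  ]
blank [379.1, 318.6] 0.68 [ 0.5299 -0.4517  0.09  ]
blank [341.8, 162.8] 0.65 [0.6424 0.1143 0.09  ]
finished [353.9, 168.7] 0.41 [0.6672 0.0809 0.085 ]
capped [350.4, 181.2] 0.72 [ 0.6279 -0.0031  0.1   ]
engraver [356.4, 179.7] 0.96 [0.6803 0.0926 0.04  ]
brush_pot [377.3, 314.4] 0.79 [ 0.5265 -0.4499  0.1   ]
ink_bottle [256.3, 152.1] 0.6 [0.417  0.2294 0.1   ]
```

```bash
python3 - <<'E'
import cv2
a=cv2.imread("pics/top0.png")[100:280,160:400];b=cv2.imread("pics/side0.png")[90:270,240:480]
cv2.imwrite("pics/topc.png",cv2.resize(a,None,fx=3.3,fy=3.3,interpolation=2))
cv2.imwrite("pics/sidec.png",cv2.resize(b,None,fx=3.3,fy=3.3,interpolation=2))
E
```

```text
(no output)
```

View pics/topc.png

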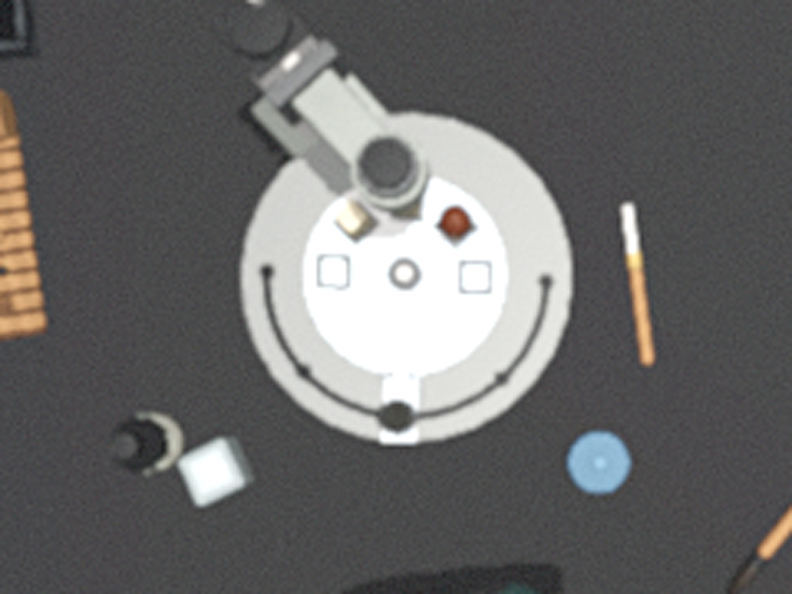

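View pics/sidec.png

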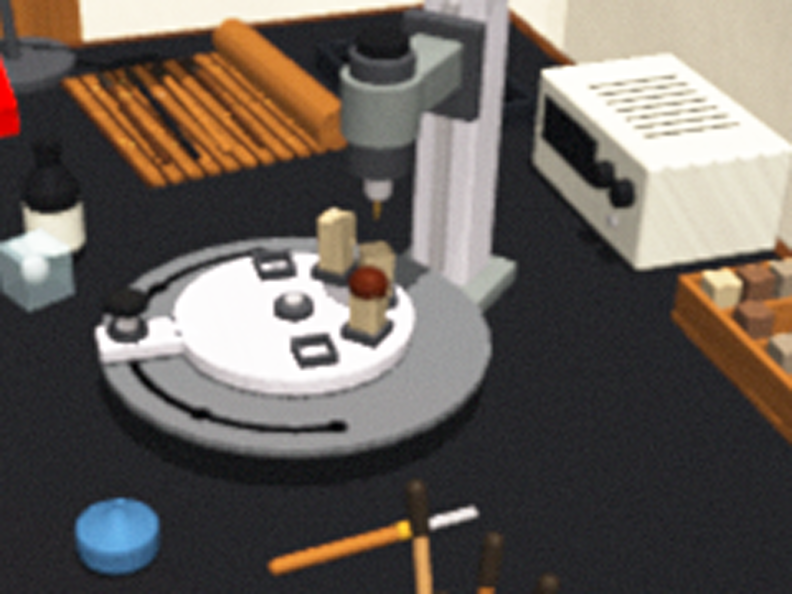

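View pics/top0.png

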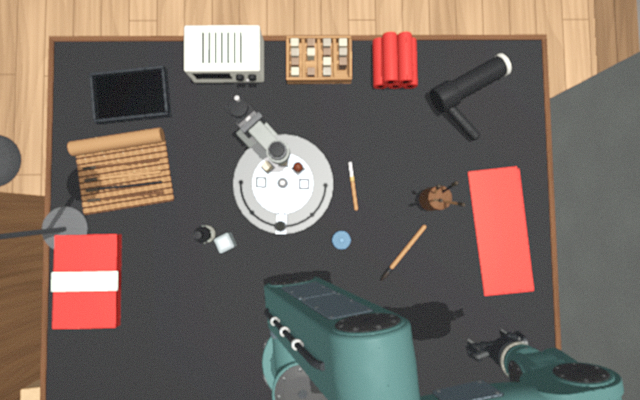

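View pics/side0.png

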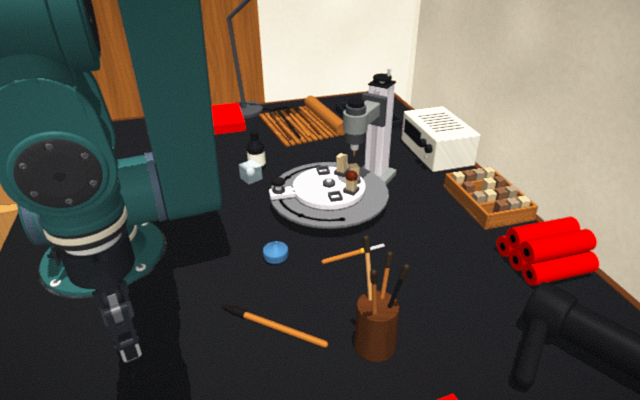

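The top view shows the plain tall blank at about (267,166), on the engraver's left (+y). The finished seal is under the spindle and the red-brown cap is at about (298,167). The knob is at (280,226), so the target is hole_left at about (252,212). In the side view the blank at (342,163) is the tallest of the plain stones, which agrees.

```bash
cat >> h.py <<'E'
def fit(c,obs):
    # obs: list of (deg from front, pixel, z); returns axis x,y,yaw with 140 mm radius
    from scipy.optimize import least_squares
    def P(p,a,z): th=p[2]+np.pi+np.radians(a); return [p[0]+.14*np.cos(th),p[1]+.14*np.sin(th),z]
    f=lambda p: np.ravel([np.subtract(proj(c,P(p,a,z)),q) for a,q,z in obs])
    r=least_squares(f,[.58,.06,0]);return r.x,r.fun,P
E
python3 - <<'E'
from h import *
np.set_printoptions(precision=4,suppress=True)
c=robot.read_camera("top");k=lambda u,v:(160+(u+.5)/3.3-.5,100+(v+.5)/3.3-.5)
# seen from above, +deg about z from the front (-x) goes to engraver's -y (right)
obs=[(-90,k(267,271),.04),(-45,k(304,370),.04),(45,k(502,379),.04),(90,k(547,282),.04),(0,k(397,415),.094)]
p,res,P=fit(c,obs);print(p,res)
for n,a,z in(("knob",0,.094),("left",-45,.078)):print(n,P(p,a,z))
cs=robot.read_camera("side");kk=proj(cs,P(p,0,.094));print("side knob",kk,"crop",(kk[0]-240)*3.3,(kk[1]-90)*3.3)
for n in("glass_cube","ink_bottle"):
    for r in robot.look_for(n,c)[:1]:print(n,r["confidence"],at_z(c,r["point"],.05 if n[0]=="g" else .1))
g=np.array(P(p,0,.094));s=robot.state();from scipy.spatial.transform import Rotation as Ro
R=Ro.from_rotvec(s["ee_rot"]).as_matrix();print(R, R.T@(g-s["tcp_pos"])*1000)
E
```

```text
[ 0.5913  0.0643 -0.0542] [ 0.2469 -0.2317 -0.0207  0.1572 -0.0062 -0.2078 -0.1012 -0.1133 -0.1138
  0.3769]
knob [np.float64(0.4515549708338783), np.float64(0.071843006620078), 0.094]
left [np.float64(0.4978582366137298), np.float64(0.16847334220682725), 0.078]
side knob [np.float64(278.6604667873991), np.float64(178.83186604679693)] crop 127.57954039841708 293.14515795442986
glass_cube 0.86 [0.3976 0.2405 0.05  ]
ink_bottle 0.67 [0.4297 0.3106 0.1   ]
[[ 0.9659  0.2588 -0.    ]
 [ 0.2588 -0.9659  0.    ]
 [-0.     -0.     -1.    ]] [ 454.7709 -477.5171  145.2782]
```

Request:
servo_tool(
  series=[
    [28, -30, 0, 0],
    [28, -30, 0, 0],
    [28, -30, 0, 0],
    [28, -30, 0, 0],
    [28, -30, 0, 0],
  ],
  hand=1,
)

```text
time: 1.5
tcp_pos: [0.2327, -0.3245, 0.2393]
ee_rot: [3.114, 0.409, 0.0]
wrist_force: [1.2, 0.5, -0.6]
finger_gap: 0.146
grip_force: 0.0
```

Request:
servo_tool(
  series=[
    [28, -30, 0, 0],
    [28, -30, 0, 0],
    [28, -30, 0, 0],
    [28, -30, 0, 0],
    [28, -30, 0, 0],
  ],
)

```text
time: 2.0
tcp_pos: [0.3291, -0.1433, 0.2395]
ee_rot: [3.114, 0.409, 0.001]
wrist_force: [1.5, -0.2, 0.0]
finger_gap: 0.001
grip_force: 0.0
```

Request:
servo_tool(
  series=[
    [28, -30, 0, 0],
    [28, -30, 10, 0],
    [28, -30, 20, 0],
    [28, -30, 20, 0],
    [20, -20, 20, 0],
  ],
)

```text
time: 2.5
tcp_pos: [0.4207, 0.0268, 0.1687]
ee_rot: [-3.114, -0.412, -0.001]
wrist_force: [-0.7, -0.5, 0.1]
finger_gap: 0.003
grip_force: 0.0
```

Request:
servo_tool(
  series=[
    [21, -19, 0, 0],
    [22, -19, 20, 0],
    [0, 0, 0, 0],
    [0, 0, 0, 0],
  ],
)

```text
time: 2.9
tcp_pos: [0.4513, 0.0726, 0.149]
ee_rot: [3.114, 0.412, -0.002]
wrist_force: [-0.1, -0.5, 0.7]
finger_gap: 0.002
grip_force: 0.0
```

```bash
python3 - <<'E'
from h import *
s=robot.state();t=np.array(s["tcp_pos"]);print(s["time"],t)
a=[]
for n in("top","side"):
    c=robot.read_camera(n);q=proj(c,t);u=proj(c,t-[0,0,.008]);K=[.45155,.07184,.094];w=proj(c,K);print(n,u,w)
    x,y=int(w[0])-40,int(w[1])-40
    a.append(cv2.resize(c["pixels"][y:y+80,x:x+80],None,fx=5,fy=5,interpolation=2))
cv2.imwrite("pics/hov.png",np.hstack(a))
E
```

```text
2.9 [0.45132461 0.07259    0.14903969]
top [np.float64(278.27149401264467), np.float64(226.08813612701178)] [np.float64(279.8417537670535), np.float64(225.787547971875)]
side [np.float64(277.50901403347876), np.float64(163.30999920890875)] [np.float64(278.65886094493857), np.float64(178.8326960484541)]
```

View pics/hov.png

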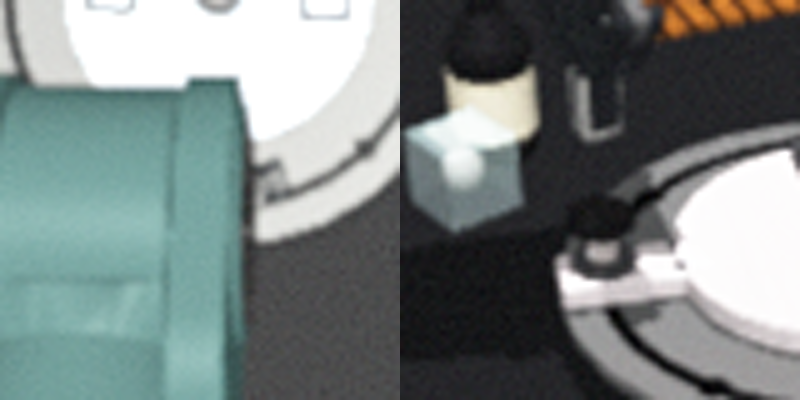

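The tips at about (278,164) in the side view stand right over the knob at (279,179), so I'm lowering.

Request:
servo_tool(
  series=[
    [0, 0, 20, 0],
    [0, 0, 20, 0],
    [0, 0, 3, 0],
    [0, 0, 3, 0],
    [0, 0, 0, 0],
  ],
)

```text
time: 3.5
tcp_pos: [0.4519, 0.072, 0.1039]
ee_rot: [3.115, 0.409, 0.001]
wrist_force: [0.7, 0.7, 0.3]
finger_gap: 0.002
grip_force: 0.0
```

Request:
servo_tool(
  series=[
    [0, 0, 4, 0],
    [0, 0, 4, 0],
    [0, 0, 0, 0],
    [0, 0, 0, 0],
  ],
)

```text
time: 3.9
tcp_pos: [0.4523, 0.0722, 0.0959]
ee_rot: [3.114, 0.41, 0.002]
wrist_force: [-1.2, -0.3, 7.3]
finger_gap: 0.0
grip_force: 3.5
```

Request:
servo_tool(
  series=[
    [0, 0, 4, 0],
    [0, 0, 4, 0],
    [0, 0, 1, 0],
    [0, 0, 0, 0],
    [0, 0, 0, 0],
  ],
)

```text
time: 4.4
tcp_pos: [0.4524, 0.0722, 0.087]
ee_rot: [3.114, 0.41, 0.003]
wrist_force: [-0.9, -0.1, 9.4]
finger_gap: -0.006
grip_force: 4.6
```

Request:
servo_tool(
  series=[
    [0, 0, 1, 0],
    [0, 0, 0, 0],
    [0, 0, 0, 0],
  ],
)

```text
time: 4.7
tcp_pos: [0.4524, 0.0722, 0.0861]
ee_rot: [3.114, 0.41, 0.003]
wrist_force: [-1.2, -1.0, 10.9]
finger_gap: 0.001
grip_force: 4.7
```

```bash
python3 - <<'E'
from h import *
from scipy.spatial.transform import Rotation as Ro
np.set_printoptions(precision=1,suppress=True)
R=Ro.from_rotvec(robot.state()["ee_rot"]).as_matrix()
ax=np.array([.5913,.0643]);yaw=-.0542
th=yaw+np.pi-np.radians(np.arange(0,45.1,3))
P=np.c_[ax[0]+.14*np.cos(th),ax[1]+.14*np.sin(th),0*th]
print(np.diff(P,axis=0)@R*1000); print(P[-1])
E
```

```text
[[ 2.5 -6.9 -0. ]
 [ 2.8 -6.8 -0. ]
 [ 3.2 -6.6  0. ]
 [ 3.5 -6.4  0. ]
 [ 3.8 -6.2  0. ]
 [ 4.2 -6.   0. ]
 [ 4.5 -5.8  0. ]
 [ 4.8 -5.6  0. ]
 [ 5.1 -5.3  0. ]
 [ 5.3 -5.   0. ]
 [ 5.6 -4.7  0. ]
 [ 5.8 -4.5  0. ]
 [ 6.  -4.1  0. ]
 [ 6.3 -3.8  0. ]
 [ 6.4 -3.5  0. ]]
[0.5 0.2 0. ]
```

Request:
servo_tool(
  series=[
    [1.2, -3.5, 0, 0],
    [1.3, -3.4, 0, 0],
    [1.4, -3.4, 0, 0],
    [1.4, -3.4, 0, 0],
  ],
)

```text
time: 5.1
tcp_pos: [0.4541, 0.087, 0.0861]
ee_rot: [3.114, 0.41, 0.003]
wrist_force: [-0.0, -1.5, 9.2]
finger_gap: -0.001
grip_force: 4.7
```

```bash
python3 - <<'E'
from h import *
s=robot.state();c=robot.read_camera("side");a=[]
for K in([.4541,.087,.078],):
    w=proj(c,K);x,y=int(w[0])-40,int(w[1])-40
    a=cv2.resize(c["pixels"][y:y+80,x:x+120],None,fx=6,fy=6,interpolation=2)
    print(w,x,y,proj(c,[.45155,.07184,.078]),s["wrist_force"],s["tcp_pos"])
cv2.imwrite("pics/sw1.png",a)
E
```

```text
[np.float64(278.8091679145268), np.float64(180.9759646100058)] 238 140 [np.float64(278.9928153314016), np.float64(183.92917059443295)] [-0.04979932 -1.47478168  9.21368048] [0.4541444  0.08696606 0.08614275]
```

View pics/sw1.png

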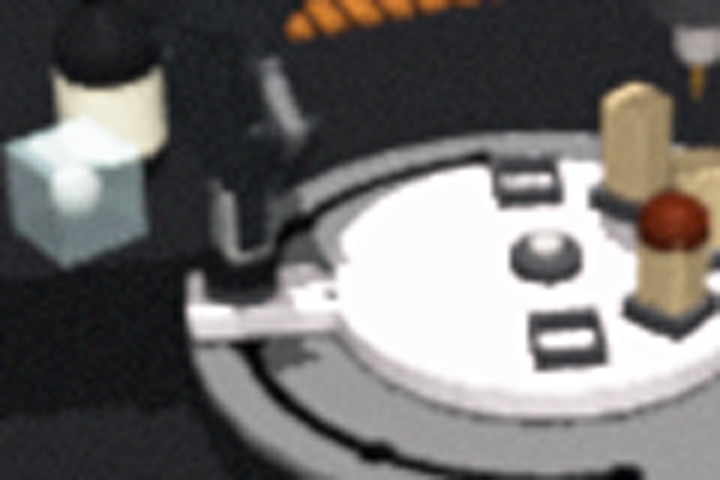

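The table is turning with the fingertips. The index arm has moved away from the front hole, which shows dark at about (290,199). Continuing along the arc.

Request:
servo_tool(
  series=[
    [3.2, -6.6, 0, 0],
    [3.5, -6.4, 0, 0],
    [3.8, -6.2, 0, 0],
    [4.2, -6.0, 0, 0],
  ],
)

```text
time: 5.55
tcp_pos: [0.4619, 0.1153, 0.0862]
ee_rot: [3.114, 0.41, 0.004]
wrist_force: [0.1, -2.2, 8.5]
finger_gap: 0.0
grip_force: 4.7
```

Request:
servo_tool(
  series=[
    [4.5, -5.8, 0, 0],
    [4.8, -5.6, 0, 0],
    [5.1, -5.3, 0, 0],
    [5.3, -5.0, 0, 0],
  ],
)

```text
time: 5.95
tcp_pos: [0.4753, 0.1414, 0.0862]
ee_rot: [3.114, 0.41, 0.004]
wrist_force: [-0.1, -2.3, 9.0]
finger_gap: -0.002
grip_force: 4.7
```

Request:
servo_tool(
  series=[
    [5.6, -4.7, 0, 0],
    [5.8, -4.5, 0, 0],
    [3, -2.1, 0, 0],
    [0, 0, 0, 0],
  ],
)

```text
time: 6.35
tcp_pos: [0.4866, 0.1563, 0.0862]
ee_rot: [-3.114, -0.411, -0.004]
wrist_force: [0.7, 0.5, 9.4]
finger_gap: -0.0
grip_force: 4.7
```

```bash
python3 - <<'E'
from h import *
s=robot.state();c=robot.read_camera("side")
t=np.array(s["tcp_pos"]);v=t[:2]-[.5913,.0643];print(s["time"],t,np.hypot(*v),45-np.degrees(np.pi-.0542-np.pi/4-np.arctan2(v[1],v[0]))*-1)
w=proj(c,t-[0,0,.008]);x,y=int(w[0])-40,int(w[1])-40
print(w,x,y,"hole_left at knob height",proj(c,[.49786,.16847,.078]))
cv2.imwrite("pics/sw2.png",cv2.resize(c["pixels"][y:y+80,x:x+120],None,fx=6,fy=6,interpolation=2))
E
```

```text
6.35 [0.48664238 0.15630463 0.08622334] 0.13934872824127006 38.21330814822443
[np.float64(285.20347816077833), np.float64(167.10471757281556)] 245 127 hole_left at knob height [np.float64(288.13878727355956), np.float64(164.61764348930086)]
```

View pics/sw2.png

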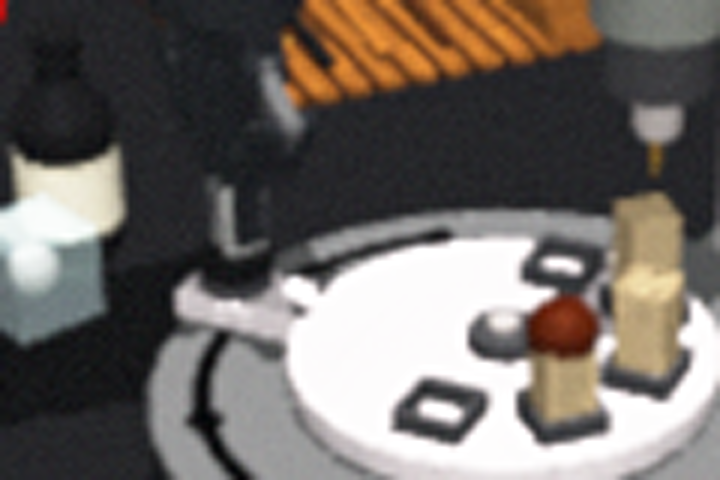

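The knob is still under the fingertips and 38° have been covered. I'm doing the last 17 mm, then letting the plunger up.

Request:
servo_tool(
  series=[
    [4.7, -3.1, 0, 0],
    [4.7, -3.0, 0, 0],
    [4.6, -2.8, 0, 0],
    [0, 0, 0, 0],
    [0, 0, 0, 0],
  ],
)

```text
time: 6.9
tcp_pos: [0.4979, 0.1682, 0.0863]
ee_rot: [3.115, 0.41, 0.005]
wrist_force: [1.8, -0.5, 8.6]
finger_gap: 0.001
grip_force: 4.7
```

Request:
servo_tool(
  series=[
    [0, 0, -2, 0],
    [0, 0, -2, 0],
    [0, 0, -2, 0],
    [0, 0, -2, 0],
    [0, 0, 0, 0],
  ],
)

```text
time: 7.4
tcp_pos: [0.4978, 0.1682, 0.0944]
ee_rot: [3.115, 0.41, 0.005]
wrist_force: [1.8, -0.4, 7.5]
finger_gap: 0.001
grip_force: 3.7
```

At 8 mm of travel the spring still pushes with 7.5 N. That is above the 11 mm riding level, so the collar is in the hole. I'm raising fully.

Request:
servo_tool(
  series=[
    [0, 0, -3, 0],
    [0, 0, -3, 0],
    [0, 0, -3, 0],
    [0, 0, -10, 0],
    [0, 0, -30, 0],
  ],
)

```text
time: 7.9
tcp_pos: [0.4947, 0.1677, 0.1412]
ee_rot: [3.114, 0.41, -0.008]
wrist_force: [0.2, -0.6, -0.9]
finger_gap: -0.001
grip_force: 0.0
```

Request:
servo_tool(
  series=[
    [-20, 0, -40, 0],
    [-30, 15, -40, 0],
    [-30, 30, 0, 0],
    [-30, 30, 0, 0],
    [-30, 30, 0, 0],
  ],
)

```text
time: 8.4
tcp_pos: [0.388, 0.0305, 0.2211]
ee_rot: [3.114, 0.412, -0.0]
wrist_force: [-0.1, -1.4, -0.4]
finger_gap: 0.0
grip_force: 0.0
```

Request:
servo_tool(
  series=[
    [0, 40, 0, 0],
    [0, 40, 0, 0],
    [0, 40, 0, 0],
    [0, 40, 0, 0],
    [0, 0, 0, 0],
  ],
)

```text
time: 8.9
tcp_pos: [0.4315, -0.1268, 0.2206]
ee_rot: [3.115, 0.404, -0.001]
wrist_force: [0.7, 0.4, 0.4]
finger_gap: -0.001
grip_force: 0.0
```

```bash
python3 - <<'E'
from h import *
s=robot.state();print(s["time"],s["tcp_pos"])
c=robot.read_camera("side");d=robot.read_camera("top")
K=[.49786,.16847,.094];w=proj(c,K);v=proj(d,K);print(w,v,proj(c,[.49786,.16847,.083]))
a=[]
for e,x,y in((c,250,130),(d,225,125)): a.append(cv2.resize(e["pixels"][y:y+120,x:x+80] if 0 else e["pixels"][y:y+110,x:x+110],(396,396),interpolation=2)); 
cv2.imwrite("pics/end.png",np.hstack(a))
print("knob in panel side",[(w[0]-250)*3.6,(w[1]-130)*3.6],"top",[(v[0]-225)*3.6+396,(v[1]-125)*3.6])
E
```

```text
8.9 [ 0.43150453 -0.12675431  0.22057357]
[np.float64(287.8861360522138), np.float64(159.7358544229279)] [np.float64(249.09404328516365), np.float64(211.58530914786098)] [np.float64(288.06018275496075), np.float64(163.0988276394538)]
knob in panel side [np.float64(136.3900897879698), np.float64(107.04907592254044)] top [np.float64(482.73855582658916), np.float64(311.70711293229954)]
```

View pics/end.png

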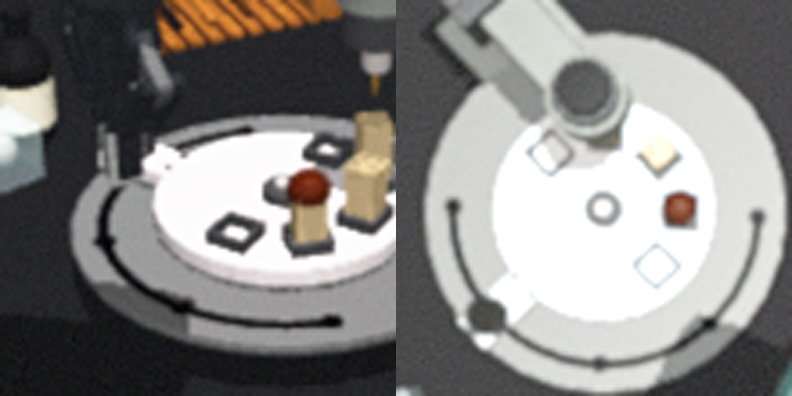

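The top view shows the knob at hole_left, about (250,212), and the blank behind the spindle head. The gripper hides the knob in the side view, so I'm moving it clear to check the plunger height.

Request:
servo_tool(
  series=[
    [-34, 26, 0, 0],
    [-34, 26, 0, 0],
    [-34, 26, 0, 0],
    [-34, 26, 0, 0],
    [-34, 26, 0, 0],
  ],
)

```text
time: 9.5
tcp_pos: [0.2993, -0.2924, 0.221]
ee_rot: [-3.114, -0.413, -0.0]
wrist_force: [1.1, -0.1, -0.5]
finger_gap: 0.0
grip_force: 0.0
```

Request:
servo_tool(
  series=[
    [-10, 20, 0, 0],
    [0, 0, 0, 0],
    [0, 0, 0, 0],
  ],
)

```text
time: 9.8
tcp_pos: [0.2959, -0.3137, 0.2207]
ee_rot: [-3.114, -0.41, 0.0]
wrist_force: [0.3, 0.1, 0.6]
finger_gap: -0.001
grip_force: 0.0
```

```bash
python3 - <<'E'
from h import *
c=robot.read_camera("side")
for z in(.094,.083):print(z,proj(c,[.49786,.16847,z]))
x,y=260,130
cv2.imwrite("pics/end2.png",cv2.resize(c["pixels"][y:y+75,x:x+100],(800,600),interpolation=2))
d=robot.read_camera("top")
for r in robot.look_for("plunger_top",d)[:2]+robot.look_for("plunger_top",c)[:2]:print(r)
E
```

```text
0.094 [np.float64(287.8861360522138), np.float64(159.7358544229279)]
0.083 [np.float64(288.06018275496075), np.float64(163.0988276394538)]
{'point': [251.5, 213.1], 'confidence': 0.54}
```

View pics/end2.png

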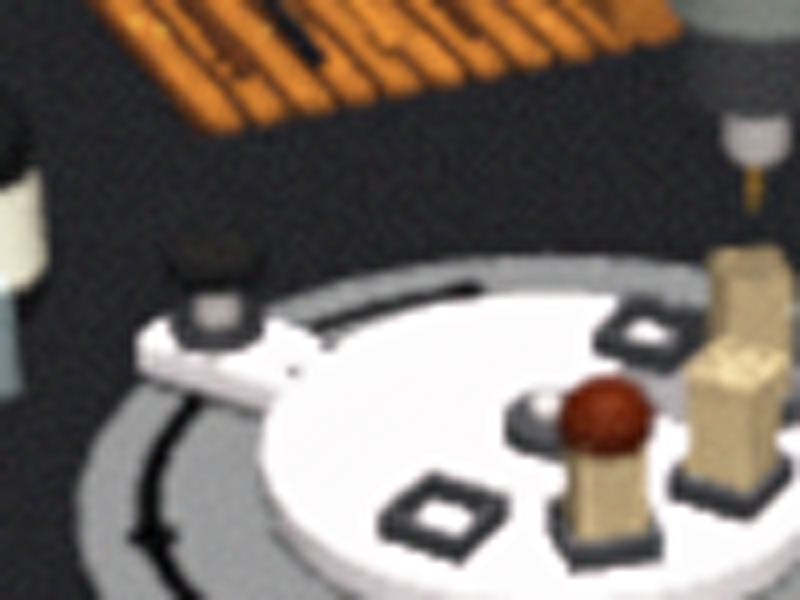

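```bash
python3 - <<'E'
from h import *
d=robot.read_camera("top");c=robot.read_camera("side")
def blob(im,p,r=7):
    g=im.astype(float).mean(2);x,y=int(round(p[0])),int(round(p[1]))
    s=g[y-r:y+r+1,x-r:x+r+1];w=np.clip(110-s,0,60);Y,X=np.mgrid[y-r:y+r+1,x-r:x+r+1]
    w=w*(np.hypot(X-p[0],Y-p[1])<5.5)
    return (w*X).sum()/w.sum(),(w*Y).sum()/w.sum()
i0=cv2.imread("pics/top0.png");ax=np.array([.5913,.0643])
for n,im,p in(("start",i0,(279.9,225.8)),("now",d["pixels"],(250.3,212.3))):
    for _ in range(4):p=blob(im,p)
    X=at_z(d,p,.09)[:2]-ax;print(n,p,np.hypot(*X),np.degrees(np.arctan2(X[1],X[0])))
# table angle from the capped seal/arm: knob vertical profile in side view at start and now
for n,im,p in(("start",cv2.imread("pics/side0.png"),(278,179)),("now",c["pixels"],(287,160))):
    print(n,p[1]-8,im[p[1]-8:p[1]+16,p[0]-1:p[0]+2].mean((1,2)).astype(int))
E
```

```text
start (np.float64(279.5484469952734), np.float64(225.79912221471974)) 0.14010178507009113 176.39426940133276
now (np.float64(249.52214625445893), np.float64(212.19010107015455)) 0.1406615582843747 132.64094078123867
start 171 [ 36  39  38  36  37  54  49  41  39  39  40  38  35  23  25  86 148 167
 164 112  68  66  92 226]
now 152 [ 36  37  39  39  38  38  35  37  38  42  40  34  25  24  58 138 167 167
 138  84  70  85 189 231]
```

The turn measures 43.8°, which fits 45° with the ±0.86° play. The visible stem is as long as at the start, so the plunger is fully out.

```bash
python3 -c "
from bench import robot
print(robot.finish_job())"
```

```text
the job is handed in; nothing more can be done
None
```

The job is handed in: I turned the table one hole clockwise to hole_left, which brings the blank under the cutter, and in the last images the plunger is fully out there; I touched only the knob, and it took about 10 s.

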